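# Index a dryer shell and lock it with the fork

### The job

Turn the white hair-dryer shell on its spindle until its nozzle points squarely along the engraved arrow line of the jig, towards the sliding fork. Then push the fork slide fully home so that its two prongs straddle the nozzle. Keep the shell seated upright on its spindle and leave the blue bin, the can and the brush where they are.

Things in the scene. Friction and masses are not known exactly. Their poses are not given: they have to be found in the camera images.
- jig: fixed aluminium base plate, 340 x 130 x 12 mm. Origin on the bench under it, z up; its +x runs along the engraved arrow line from the spindle (at x = -90 mm, y = 0) to the fork slide; the plate spans x = -160 to +180 mm. Two guide rails, tops 26 mm above the bench, at y = +-34 mm, x = 8 to 162 mm
- spindle (a point): point on the spindle axis at the top of the round seat, 18 mm above the bench; the spindle is an upright steel pin 36 mm in diameter, its tip 92 mm above the bench, inside the shell
- mark (a point): tip of the engraved dark arrow on the plate's top, 98 mm from the spindle axis towards the fork; its straight line begins 38 mm from the spindle axis and points away from the spindle
- shell: white hair-dryer shell, about 0.2 kg, loose on the spindle (2 mm clearance), nozzle in any direction but near the arrow. Origin on its axis at its underside, on the seat; z up, x to the nozzle. Grip tube 54 mm wide to 86 mm up, head 60 mm wide at 85 to 128 mm; a level round nozzle 32 mm thick reaches 85 mm from the axis, its centre line 105 mm up; a 40 mm wide rear cap reaches 38 mm
- nozzle (a point): centre of the nozzle's mouth, 85 mm from the shell's axis, 105 mm above its underside
- fork (a joint): travel of the fork slide towards the spindle in m: 0 fully back, 0.07 fully home at its stop; it stays where left, needs about 3 N. Two grey prongs 30 mm high at nozzle height, 41 mm apart inside, flared to about 50 mm at the tips; the tips are 110 mm from the spindle axis at 0 and 40 mm at 0.07
- fork_push (a point): centre of the push area on the rear face (away from the spindle) of the fork's upright grey plate, 64 mm wide, 16 mm thick, top 142 mm above the bench; this point is 123 mm above the bench. A web 10 mm wide stands behind it up to 82 mm above the bench. It is pushed along the jig's -x
- bin: bystander: open blue plastic bin 170 x 120 x 55 mm, origin under its centre
- can: bystander: plain metal can 60 mm in diameter, 85 mm high, origin under its centre
- brush: bystander: flat hand brush about 200 mm long lying on the bench along its x axis, origin at the underside
Not all that is in view belongs to the job. What is meant by the shell is not brown or green, and is the larger of those in its own colour.

How it is judged:
On the way, in this order (a step that is already met when the one before it is completed fails the run):
1. the nozzle points along the arrow line (within 0.08 rad) (angle between the x axis of shell and the x axis of jig, either way round below 0.08 rad and x of nozzle in the frame of jig above -0.05 m), for 0.2 s.
2. the fork slide is home around the nozzle (value of joint fork above 0.066 m), for 0.2 s.
At the end, for the whole second after the job is handed in: The nozzle points along the arrow line within 0.08 rad (towards the fork), the fork is within 4 mm of its home stop, the shell sits still and upright (0.08 rad) on its seat within 4 mm of height and 5 mm of the spindle axis, and bin, can and brush are within 30 mm of where they began (all of step 1 and value of joint fork above 0.066 m and z of shell in the frame of spindle below 0.004 m and horizontal distance between shell and spindle below 0.005 m and angle between shell's own z axis and vertical below 0.08 rad and linear speed of shell below 0.02 m/s and distance of each of bin, can, brush from where it was at the start of the episode below 0.03 m); the robot touches nothing.
It fails at once if the shell is lifted more than 30 mm off its seat (z of shell in the frame of spindle above 0.03 m).
It fails at once if the bin, can or brush is pushed more than 30 mm (distance of any of bin, can, brush from where it was at the start of the episode above 0.03 m).
It also fails if it takes over 48 s, if anything falls off the work surface, if the arm or the gripper's body presses on something with over 40 N, if the wrist force passes 120 N, or if a joint passes its speed limit or range.

### The arm

A 7-joint arm with a two-finger parallel gripper is mounted at the origin on the work surface. World frame = base frame: x ahead of the robot, y to its left, z up, the work surface at z = 0. Lengths are in m, angles in rad, forces in N, time in s.
With the tool pointing down it reaches from about 0.425 to 0.925 m from the base axis. Payload 6.8 kg.
Tool frame: the origin (TCP) lies between the finger pads; the fingertips stand r.tcp_to_tips ahead of it and the grasp point (between the pads) lies 3 mm ahead of it (r.tcp_to_tips is the distance from the TCP to the fingertips, in m); z points along the fingers, y is the line along which they close (so a half turn about z gives the same grasp; the last joint's range is limited). The gripper opens to 85 mm and grips with 20 to 120 N. Pads are 22 mm wide; open, the fingers measure 114 mm over their backs; the gripper's body (76 mm by 85 mm) begins 54 mm behind the grasp point. The pads swing forward as they close: fully open they stand 13 mm farther back than shut.
Start: joints at [1.226, 0.477, 0.022, 1.555, -0.011, 1.109, -0.083], TCP at [0.158, -0.656, 0.253] pointing down, gripper open.
Joint ranges: [-2.96, 2.96], [-0.34, 2.1], [-1.41, 1.46], [0.24, 2.44], [-1.37, 4.51], [0.17, 1.92], [-2.96, 2.96]. Speed limits (rad/s): [2.39, 2.39, 3.14, 3.14, 3.14, 3.14, 3.14].

### API

Orientations are given as a rotation vector (axis times angle).
In Python, from bench import r gives the robot as it stands. The module is installed in compiled form; this text tells all that it offers.
- The arm moves only by the tool step_arm, never from a script. Its argument "moves" is a list of rows, each an object of numbers: "rx", "ry", "rz": the turn, a rotation vector about the tool's x, y, z in degrees; "dx", "dy", "dz": the shift along the tool's x, y, z in mm; "gripper": the opening, from -1 (shut) to 1 (fully open). In form: [{"rx": .., "ry": .., "rz": .., "dx": .., "dy": .., "dz": .., "gripper": ..}, ...]. A call has 1 to 20 rows; each row shifts and turns the commanded pose from where the row before left it, along the tool's axes as they then stand; what a row does not reach is not made up. A row lasts 1/8 s, in which the tool goes at most 62.5 mm and 10.7 degrees, less where a joint would pass 70% of its speed; a pose out of reach is approached as far as the arm can. A call is refused whole if a number of a shift passes 62.5 or a number of a turn 10.7, either way. A call with a gripper value outside its range is refused whole. The fingers move at their own pace and stop on an object; "grip_force" is the grip in N (left out, the last holds). Time passes only in rows, so rows that do not move let the fingers close. It gives the time, the measured TCP pose, the force, the opening and the grip force at its end, in the units of the state.
- r.get_obs(): the state, without advancing time (a new reading comes with each control period).
- r.grab_frame(name): name is "side" or "top"; returns the picture (480x640x3 uint8, blue, green, red); there is no depth.
- r.camera_info(name): a dict with "mtx" (3x3 intrinsics, pixels), "rvec" (rotation vector, rad) and "tvec" (3), from world to camera coordinates, as OpenCV has them. Camera axes: x right, y down, z forward; pixel columns grow to the right and rows downward; lengths in m; the calibration is good to about 2 mm. A picture is of the moment at which its call begins. camera_info takes no time and is no camera call.
- r.hand_in(): hands the job in; it is judged then, once.
The state is a dict: "clock": time; "joints": joint angles; "qvel": joint speeds; "tau": joint torques, N m; "tcp_pos": TCP position; "orientation": TCP orientation; "contact_force": force on the tool from outside, world axes, zero at the start; "moment": the same for the moment, N m; "grip_width": finger opening in m; "gripper_force": force on a finger pad.
Only numpy, scipy, OpenCV 4.12 (cv2) and the standard library are available. Lean on these libraries where they do the work, as an engineer would, in place of code of your own. Each camera call takes 0.05 s, during which the arm holds its last target. There are 200 camera calls.

## Working session

There is one attempt and no reset: what is moved stays moved. The work goes in short steps, Python scripts to look and compute and a tool call to move; the robot and the scene stay as the last step left them, time stands still between calls to the robot, and variables do not carry over. Pictures are saved under pics/ and viewed, at most 10 in all, crops included, and the job is handed in when it is done.

Besides the shell and the picture viewer there is one more tool, called after ">>>" as name([rows], argument=value, ...), one row to a line, values as JSON. step_arm: Moves the arm, as the interface text tells. Its arguments: {"type":"object","properties":{"moves":{"type":"array","items":{"type":"object","properties":{"rx":{"type":"number"},"ry":{"type":"number"},"rz":{"type":"number"},"dx":{"type":"number"},"dy":{"type":"number"},"dz":{"type":"number"},"gripper":{"type":"number"}}}},"grip_force":{"type":"number"}},"required":["moves"]}

```bash
mkdir -p pics; python3 - <<'E'
from bench import r
import cv2
for n in("top","side"):
    cv2.imwrite(f"pics/{n}0.png",r.grab_frame(n)); c=r.camera_info(n); print(n,c)
o=r.get_obs(); print(o['tcp_pos'],o['orientation'],o['contact_force'],r.tcp_to_tips,o['grip_width'],o['clock'])
E
```

```text
top {'mtx': array([[504.19551283,   0.        , 323.95470835],
       [  0.        , 504.19551283, 244.1982192 ],
       [  0.        ,   0.        ,   1.        ]]), 'rvec': array([ 2.17060747, -2.13930237,  0.20946595]), 'tvec': array([0.03095136, 0.61803152, 0.90266555])}
side {'mtx': array([[555.2843042 ,   0.        , 318.27008005],
       [  0.        , 555.2843042 , 239.10163466],
       [  0.        ,   0.        ,   1.        ]]), 'rvec': array([ 2.28197592, -1.00945391,  0.35249269]), 'tvec': array([-0.3571553 ,  0.44423557,  0.76998598])}
[ 0.15822664 -0.65566458  0.25239875] [-3.11792515e+00 -3.70908862e-01  5.15237686e-04] [-0.0490215  -0.02831034 -0.0047276 ] 0.022 0.08563367921545934 0.1
```

View pics/top0.png

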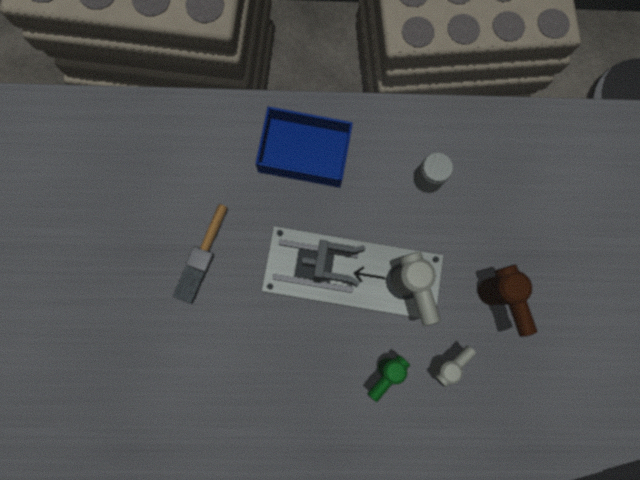

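View pics/side0.png

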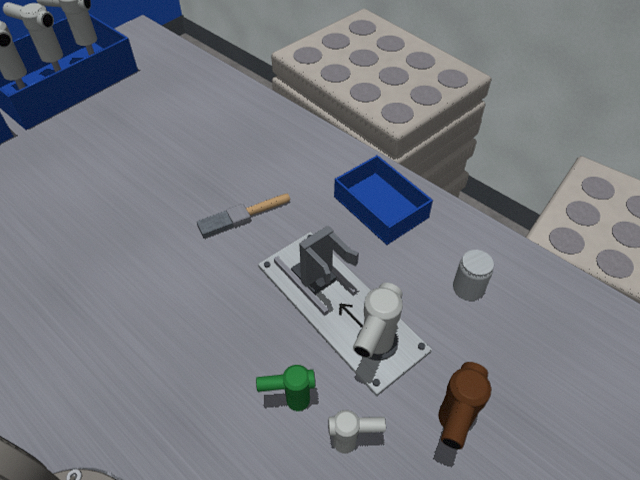

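The top view shows the jig running from about (270,260) to (440,285), with the arrow tip at (355,272) pointing left. The white shell's head is at (417,275) with its nozzle at (430,320). The fork plate is at (322,262). Decoys are brown, green and small white.

```bash
cat > h.py <<'E'
import numpy as np,cv2
from bench import r
def bp(n,uv,z):
    c=r.camera_info(n);R=cv2.Rodrigues(c['rvec'])[0];t=c['tvec']
    d=R.T@np.linalg.inv(c['mtx'])@np.array([*uv,1.]);o=-R.T@t
    return o+d*(z-o[2])/d[2]
def pj(n,P):
    c=r.camera_info(n);return cv2.projectPoints(np.float64(P).reshape(-1,1,3),c['rvec'],c['tvec'],c['mtx'],None)[0].reshape(-1,2)
E
python3 - <<'E'
from h import *
im=cv2.imread("pics/top0.png")
cv2.imwrite("pics/c1.png",cv2.resize(im[215:335,250:450],None,fx=4,fy=4,interpolation=cv2.INTER_CUBIC))
p=[bp("top",u,.012) for u in[(276,228),(443,252),(437,316),(263,290)]]
print(np.round(p,3)); 
for z,u in((.146,(418,273)),(.123,(430,320)),(.012,(355,272))): print(bp("top",u,z).round(3))
for u,z in(((304,148),0),((435,170),.085),((205,258),0)): print(bp("top",u,z).round(3))
E
```

```text
[[ 0.654  0.133  0.012]
 [ 0.612 -0.196  0.012]
 [ 0.487 -0.181  0.012]
 [ 0.532  0.155  0.012]]
[ 0.555 -0.116  0.146]
[ 0.478 -0.14   0.123]
[ 0.57  -0.022  0.012]
[0.824 0.081 0.   ]
[ 0.756 -0.165  0.085]
[0.594 0.271 0.   ]
```

View pics/c1.png

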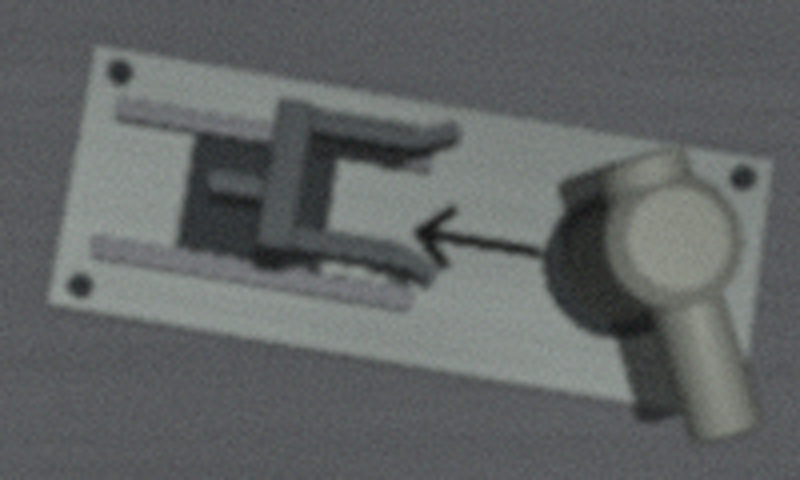

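The crop shows plate corners at (97,47), (772,158) and (50,302) in crop pixels. The arrow tip is at (415,230), the head centre at (672,240) and the nozzle end at about (725,428).

```bash
python3 - <<'E'
from h import *
f=lambda x,y:(250+x/4-.4,215+y/4-.4)
B=lambda x,y,z:bp("top",f(x,y),z)
a,b,c=[B(*q,.012) for q in((97,47),(772,158),(50,302))]
print("corners",a,b,c,"len",np.linalg.norm(a-b),np.linalg.norm(a-c))
ex=(a-b)/np.linalg.norm(a-b); th1=np.arctan2(ex[1],ex[0])
ey=(a-c)/np.linalg.norm(a-c)
t,s=B(415,230,.012),B(540,250,.012);d=t-s
holes=[B(*q,.012) for q in((120,72),(743,178),(80,286))];dh=holes[0]-holes[1]
print("yaw edge,arrow,holes",th1,np.arctan2(d[1],d[0]),np.arctan2(dh[1],dh[0]), "ey",ey)
mid=(b+c)/2; print("center jig(10mm)",mid)
th=th1;X=np.array([np.cos(th),np.sin(th),0]);Y=np.array([-X[1],X[0],0])
org=mid-.01*X; sp=org-.09*X
print("org",org,"spindle",sp,"from arrow",t-.098*X, "arrow y",(t-org)@Y)
print("head",B(672,240,.146)); n=B(725,428,.115);print("nozzle",n, np.linalg.norm((n-sp)[:2]), np.arctan2(*(n-sp)[1::-1]))
pl=B(292,105,.142),B(278,250,.142); print("fork plate",pl,[( (p-sp)@X,(p-sp)@Y) for p in pl])
E
```

```text
corners [0.65710535 0.13749711 0.012     ] [ 0.60767041 -0.19548018  0.012     ] [0.53189477 0.15661881 0.012     ] len 0.3366269318644952 0.12666226347703988
yaw edge,arrow,holes 1.423409508475342 1.4270719239881566 1.4176657148047025 ey [ 0.98853896 -0.150966    0.        ]
center jig(10mm) [ 0.56978259 -0.01943069  0.012     ]
org [ 0.56831405 -0.02932227  0.012     ] spindle [ 0.55509721 -0.11834651  0.012     ] from arrow [ 0.55495696 -0.11616364  0.012     ] arrow y 0.00045929870138149907
head [ 0.55276665 -0.11521283  0.146     ]
nozzle [ 0.47497588 -0.14369313  0.115     ] 0.0840349833960749 -2.8352014842022397
fork plate (array([0.60825916, 0.0455491 , 0.142     ]), array([0.54642081, 0.05068803, 0.142     ])) [(np.float64(0.16992572296427821), np.float64(-0.028516884959775883)), (np.float64(0.16592774167015975), np.float64(0.033405699696968674))]
```

```bash
python3 - <<'E'
from h import *
im=cv2.imread("pics/side0.png")
cr=cv2.resize(im[225:395,255:435],None,fx=3.5,fy=3.5,interpolation=cv2.INTER_CUBIC)
def ring(cx,cy,z,R,col):
    t=np.linspace(0,6.28,60);P=np.c_[cx+R*np.cos(t),cy+R*np.sin(t),0*t+z]
    q=(pj("side",P)-[255,225]+.5)*3.5
    cv2.polylines(cr,[q.astype(int)],True,col,1)
ring(.5545,-.1165,.146,.030,(0,0,255))
ex=np.array([np.cos(1.4225),np.sin(1.4225)]);ey=np.array([-ex[1],ex[0]]);o=np.array([.5545,-.1165])+.09*ex
P=[[*(o+a*ex+b*ey),.012] for a,b in((-.16,-.065),(.18,-.065),(.18,.065),(-.16,.065))]
cv2.polylines(cr,[((pj("side",P)-[255,225]+.5)*3.5).astype(int)],True,(0,255,0),1)
cv2.imwrite("pics/c2.png",cr)
E
```

```text
(no output)
```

View pics/c2.png

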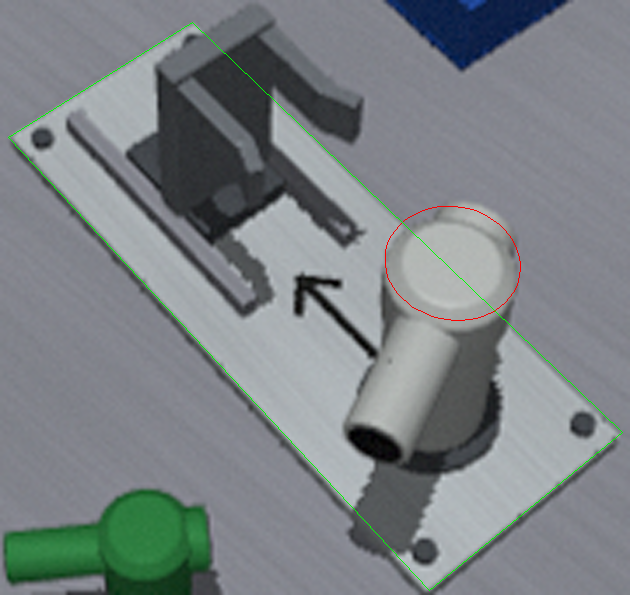

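The jig model outline matches the plate in the side view, and the head ring is within about 1 px. So the spindle is at (0.5545, -0.1165) and the jig yaw is 1.4225. I move above the shell without turning, then turn.

>>> step_arm([
  {"dx":42.6,"dy":-35.9,"gripper":1},
  {"dx":42.6,"dy":-35.9},
  {"dx":42.6,"dy":-35.9},
  {"dx":42.6,"dy":-35.9},
  {"dx":42.6,"dy":-35.9},
  {"dx":42.6,"dy":-35.9},
  {"dx":42.6,"dy":-35.9},
  {"dx":42.6,"dy":-35.9},
  {"dx":42.6,"dy":-35.9},
  {"dx":42.6,"dy":-35.9},
  {"dx":42.6,"dy":-35.9},
  {"dx":42.6,"dy":-35.9},
  {"rz":-10.3},
  {"rz":-10.3},
  {"rz":-10.3},
  {"rz":-10.3},
  {"rz":-10.3},
  {"rz":-10.3},
  {"rz":-10.3},
  {"rz":-10.3},
], grip_force=30)

```text
invalid input at $.moves[0]: expected keys rx, ry, rz, dx, dy, dz, gripper
```

>>> step_arm([
  {"rz":-10.3},
  {"rz":-10.3},
  {"rz":-10.3},
  {"rz":-10.3},
  {"rz":-10.3},
  {"rz":-10.3},
  {"rz":-10.3},
  {"rz":-10.3},
  {"rz":-10.3},
  {"rz":-10.3},
  {},
])

```text
invalid input at $.moves[0]: expected keys rx, ry, rz, dx, dy, dz, gripper
```

```bash
cat >> h.py <<'E'
def st(*tgt):
    o=r.get_obs();R=cv2.Rodrigues(np.array(o['orientation']))[0]
    print("t",round(o['clock'],2),"tcp",np.round(o['tcp_pos'],4),"z",R[:,2].round(3),"yawY",round(np.arctan2(R[1,1],R[0,1]),4),"q",np.round(o['joints'],2),"F",np.round(o['contact_force'],1),"w",round(o['grip_width'],4))
    for p in tgt: print("delta tool mm",(R.T@(np.array(p)-o['tcp_pos'])*1e3).round(1))
E
python3 - <<'E'
from h import *
st((.5545,-.1165,.128))
n=bp("side",(255+375/3.5-.5,225+445/3.5-.5),.123);print("nozzle side",n)
d=n[:2]-[.5545,-.1165];print(np.hypot(*d),np.arctan2(d[1],d[0]))
E
```

```text
t 0.1 tcp [ 0.1582 -0.6557  0.2524] z [-0.001  0.002 -1.   ] yawY -1.334 q [ 1.23  0.48  0.02  1.56 -0.01  1.11 -0.08] F [-0. -0. -0.] w 0.0856
delta tool mm [ 511.7 -430.9  125.1]
nozzle side [ 0.47212463 -0.14153165  0.123     ]
0.08609462471345748 -2.8465864675992623
```

>>> step_arm([
  {"rx":0,"ry":0,"rz":0,"dx":42.6,"dy":-35.9,"dz":0,"gripper":1},
  {"rx":0,"ry":0,"rz":0,"dx":42.6,"dy":-35.9,"dz":0,"gripper":1},
  {"rx":0,"ry":0,"rz":0,"dx":42.6,"dy":-35.9,"dz":0,"gripper":1},
  {"rx":0,"ry":0,"rz":0,"dx":42.6,"dy":-35.9,"dz":0,"gripper":1},
  {"rx":0,"ry":0,"rz":0,"dx":42.6,"dy":-35.9,"dz":0,"gripper":1},
  {"rx":0,"ry":0,"rz":0,"dx":42.6,"dy":-35.9,"dz":0,"gripper":1},
  {"rx":0,"ry":0,"rz":0,"dx":42.6,"dy":-35.9,"dz":0,"gripper":1},
  {"rx":0,"ry":0,"rz":0,"dx":42.6,"dy":-35.9,"dz":0,"gripper":1},
  {"rx":0,"ry":0,"rz":0,"dx":42.6,"dy":-35.9,"dz":0,"gripper":1},
  {"rx":0,"ry":0,"rz":0,"dx":42.6,"dy":-35.9,"dz":0,"gripper":1},
  {"rx":0,"ry":0,"rz":0,"dx":42.6,"dy":-35.9,"dz":0,"gripper":1},
  {"rx":0,"ry":0,"rz":0,"dx":42.6,"dy":-35.9,"dz":0,"gripper":1},
  {"rx":0,"ry":0,"rz":-10.3,"dx":0,"dy":0,"dz":0,"gripper":1},
  {"rx":0,"ry":0,"rz":-10.3,"dx":0,"dy":0,"dz":0,"gripper":1},
  {"rx":0,"ry":0,"rz":-10.3,"dx":0,"dy":0,"dz":0,"gripper":1},
  {"rx":0,"ry":0,"rz":-10.3,"dx":0,"dy":0,"dz":0,"gripper":1},
  {"rx":0,"ry":0,"rz":-10.3,"dx":0,"dy":0,"dz":0,"gripper":1},
  {"rx":0,"ry":0,"rz":-10.3,"dx":0,"dy":0,"dz":0,"gripper":1},
  {"rx":0,"ry":0,"rz":-10.3,"dx":0,"dy":0,"dz":0,"gripper":1},
  {"rx":0,"ry":0,"rz":-10.3,"dx":0,"dy":0,"dz":0,"gripper":1},
], grip_force=30)

```text
clock: 2.6
tcp_pos: [0.5539, -0.1176, 0.2529]
orientation: [-2.096, -2.34, 0.001]
contact_force: [-0.4, 0.3, 0.5]
grip_width: 0.0853
gripper_force: 0.0
```

>>> step_arm([
  {"rx":0,"ry":0,"rz":-10.3,"dx":0,"dy":0,"dz":0,"gripper":1},
  {"rx":0,"ry":0,"rz":-10.3,"dx":0,"dy":0,"dz":0,"gripper":1},
  {"rx":0,"ry":0,"rz":-10.3,"dx":0,"dy":0,"dz":0,"gripper":1},
  {"rx":0,"ry":0,"rz":-10.3,"dx":0,"dy":0,"dz":0,"gripper":1},
  {"rx":0,"ry":0,"rz":-10.3,"dx":0,"dy":0,"dz":0,"gripper":1},
  {"rx":0,"ry":0,"rz":-10.3,"dx":0,"dy":0,"dz":0,"gripper":1},
  {"rx":0,"ry":0,"rz":-10.3,"dx":0,"dy":0,"dz":0,"gripper":1},
  {"rx":0,"ry":0,"rz":-10.3,"dx":0,"dy":0,"dz":0,"gripper":1},
  {"rx":0,"ry":0,"rz":-10.3,"dx":0,"dy":0,"dz":0,"gripper":1},
  {"rx":0,"ry":0,"rz":-10.3,"dx":0,"dy":0,"dz":0,"gripper":1},
  {"rx":0,"ry":0,"rz":0,"dx":0,"dy":0,"dz":0,"gripper":1},
])

```text
clock: 3.98
tcp_pos: [0.5539, -0.1177, 0.2528]
orientation: [0.515, -3.098, -0.001]
contact_force: [0.4, -0.2, -0.1]
grip_width: 0.0854
gripper_force: 0.0
```

```bash
python3 - <<'E'
from h import *
st((.5545,-.1165,.128))
E
```

```text
t 3.98 tcp [ 0.5539 -0.1177  0.2528] z [-0.001  0.001 -1.   ] yawY 1.9 q [ 0.81  0.45 -0.92  1.77  0.39  1.12  1.66] F [ 0.4 -0.2 -0.1] w 0.0854
delta tool mm [ -1.    0.8 124.8]
```

>>> step_arm([
  {"rx":0,"ry":0,"rz":0,"dx":-1,"dy":0.8,"dz":40,"gripper":1},
  {"rx":0,"ry":0,"rz":0,"dx":0,"dy":0,"dz":30,"gripper":1},
  {"rx":0,"ry":0,"rz":0,"dx":0,"dy":0,"dz":20,"gripper":1},
  {"rx":0,"ry":0,"rz":0,"dx":0,"dy":0,"dz":18,"gripper":1},
  {"rx":0,"ry":0,"rz":0,"dx":0,"dy":0,"dz":16.5,"gripper":1},
  {"rx":0,"ry":0,"rz":0,"dx":0,"dy":0,"dz":0,"gripper":0.4},
  {"rx":0,"ry":0,"rz":0,"dx":0,"dy":0,"dz":0,"gripper":0.3},
  {"rx":0,"ry":0,"rz":0,"dx":0,"dy":0,"dz":0,"gripper":0.2},
  {"rx":0,"ry":0,"rz":0,"dx":0,"dy":0,"dz":0,"gripper":0.2},
], grip_force=25)

```text
clock: 5.1
tcp_pos: [0.5552, -0.1165, 0.1293]
orientation: [-0.517, 3.098, -0.001]
contact_force: [-0.1, -0.2, -0.1]
grip_width: 0.0592
gripper_force: 27.4
```

```bash
python3 - <<'E'
from h import *
st((.5545,-.1165,.128))
E
```

```text
t 5.1 tcp [ 0.5552 -0.1165  0.1293] z [ 0.001 -0.    -1.   ] yawY 1.9016 q [ 0.72  0.59 -0.82  1.88  0.54  0.91  1.53] F [-0.1 -0.2 -0.1] w 0.0592
delta tool mm [0.6 0.2 1.3]
```

Gripped on the head at 59.2 mm with no side force. Now I turn it about +116.4° in tool z.

>>> step_arm([
  {"rx":0,"ry":0,"rz":4,"dx":0,"dy":0,"dz":0,"gripper":0.2},
  {"rx":0,"ry":0,"rz":8,"dx":0,"dy":0,"dz":0,"gripper":0.2},
  {"rx":0,"ry":0,"rz":8,"dx":0,"dy":0,"dz":0,"gripper":0.2},
  {"rx":0,"ry":0,"rz":8,"dx":0,"dy":0,"dz":0,"gripper":0.2},
  {"rx":0,"ry":0,"rz":8,"dx":0,"dy":0,"dz":0,"gripper":0.2},
  {"rx":0,"ry":0,"rz":8,"dx":0,"dy":0,"dz":0,"gripper":0.2},
  {"rx":0,"ry":0,"rz":8,"dx":0,"dy":0,"dz":0,"gripper":0.2},
  {"rx":0,"ry":0,"rz":8,"dx":0,"dy":0,"dz":0,"gripper":0.2},
  {"rx":0,"ry":0,"rz":8,"dx":0,"dy":0,"dz":0,"gripper":0.2},
  {"rx":0,"ry":0,"rz":8,"dx":0,"dy":0,"dz":0,"gripper":0.2},
  {"rx":0,"ry":0,"rz":8,"dx":0,"dy":0,"dz":0,"gripper":0.2},
  {"rx":0,"ry":0,"rz":8,"dx":0,"dy":0,"dz":0,"gripper":0.2},
  {"rx":0,"ry":0,"rz":8,"dx":0,"dy":0,"dz":0,"gripper":0.2},
  {"rx":0,"ry":0,"rz":8,"dx":0,"dy":0,"dz":0,"gripper":0.2},
  {"rx":0,"ry":0,"rz":5,"dx":0,"dy":0,"dz":0,"gripper":0.2},
  {"rx":0,"ry":0,"rz":3.4,"dx":0,"dy":0,"dz":0,"gripper":0.2},
  {"rx":0,"ry":0,"rz":0,"dx":0,"dy":0,"dz":0,"gripper":0.2},
])

```text
clock: 7.22
tcp_pos: [0.5546, -0.1181, 0.1293]
orientation: [2.361, 2.071, -0.003]
contact_force: [-2.6, -4.2, 2.9]
grip_width: 0.0594
gripper_force: 27.6
```

```bash
python3 - <<'E'
from h import *
st((.5545,-.1165,.128))
for n,(a,b,c,d) in dict(top=(225,325,310,450),side=(225,395,280,430)).items():
    im=r.grab_frame(n); cv2.imwrite(f"pics/{n}1.png",im)
    # model nozzle outline: axis + sides
    ex=np.array([np.cos(1.4225),np.sin(1.4225)]);ey=np.array([-ex[1],ex[0]]);s=np.array([.5545,-.1165])
    P=[[*(s+q*ex+w*ey),.123] for q,w in((.03,.016),(.085,.016),(.085,-.016),(.03,-.016))]
    k=4.; cr=cv2.resize(im[a:b,c:d],None,fx=k,fy=k,interpolation=cv2.INTER_CUBIC)
    cv2.polylines(cr,[((pj(n,P)-[c,a]+.5)*k).astype(int)],False,(0,0,255),1)
    if n=="top": A=cr
    else: B=cv2.resize(cr,(560,int(cr.shape[0]*560/cr.shape[1])))
B=B[:] ; print(A.shape,B.shape)
cv2.imwrite("pics/c3.png",A);cv2.imwrite("pics/c4.png",B[:600])
E
```

```text
t 7.22 tcp [ 0.5546 -0.1181  0.1293] z [-0.    -0.002 -1.   ] yawY -0.1306 q [ 0.37  0.47 -0.35  1.91  0.22  0.8  -0.23] F [-2.6 -4.2  2.9] w 0.0594
delta tool mm [ 1.5 -0.3  1.3]
(400, 560, 3) (634, 560, 3)
```

View pics/c3.png

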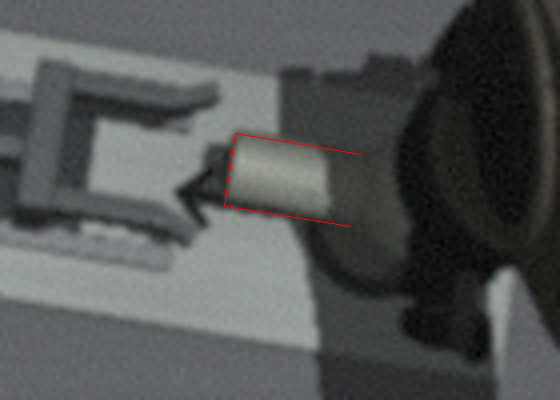

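The top view shows the nozzle parallel to the arrow and on the model outline. I release and rise, then look once the arm is clear, behind the fork.

>>> step_arm([
  {"rx":0,"ry":0,"rz":0,"dx":0,"dy":0,"dz":0,"gripper":0.6},
  {"rx":0,"ry":0,"rz":0,"dx":0,"dy":0,"dz":0,"gripper":1},
  {"rx":0,"ry":0,"rz":0,"dx":0,"dy":0,"dz":0,"gripper":1},
  {"rx":0,"ry":0,"rz":0,"dx":0,"dy":0,"dz":-20,"gripper":1},
  {"rx":0,"ry":0,"rz":0,"dx":0,"dy":0,"dz":-40,"gripper":1},
  {"rx":0,"ry":0,"rz":0,"dx":0,"dy":0,"dz":-50,"gripper":1},
  {"rx":0,"ry":0,"rz":1,"dx":55,"dy":0,"dz":0,"gripper":-1},
  {"rx":0,"ry":0,"rz":0,"dx":55,"dy":0,"dz":0,"gripper":-1},
  {"rx":0,"ry":0,"rz":0,"dx":55,"dy":0,"dz":0,"gripper":-1},
  {"rx":0,"ry":0,"rz":0,"dx":50,"dy":0,"dz":0,"gripper":-1},
  {"rx":0,"ry":0,"rz":0,"dx":0,"dy":0,"dz":0,"gripper":-1},
  {"rx":0,"ry":0,"rz":0,"dx":0,"dy":0,"dz":0,"gripper":-1},
])

```text
clock: 8.82
tcp_pos: [0.5854, 0.0961, 0.2386]
orientation: [2.378, 2.053, -0.001]
contact_force: [1.2, -0.3, 0.8]
grip_width: -0.0002
gripper_force: 0.0
```

```bash
python3 - <<'E'
from h import *
st((.5545+.1478*.212,-.1165+.989*.212,.130))
im=r.grab_frame("top");ims=r.grab_frame("side");cv2.imwrite("pics/top2.png",im)
ex=np.array([np.cos(1.4225),np.sin(1.4225)]);ey=np.array([-ex[1],ex[0]]);s=np.array([.5545,-.1165])
P=[[*(s+q*ex+w*ey),.123] for q,w in((.0,.016),(.085,.016),(.085,-.016),(.0,-.016))]
out=[]
for n,m,(a,b,c,d) in(("top",im,(225,325,310,450)),("side",ims,(250,350,300,440))):
    cr=cv2.resize(m[a:b,c:d],None,fx=3,fy=3,interpolation=cv2.INTER_CUBIC)
    cv2.polylines(cr,[((pj(n,P)-[c,a]+.5)*3).astype(int)],False,(0,0,255),1);out.append(cr)
cv2.imwrite("pics/c5.png",np.vstack(out)[:600])
E
```

```text
t 8.82 tcp [0.5854 0.0961 0.2386] z [-0.    -0.001 -1.   ] yawY -0.1467 q [ 0.08  0.4  -0.45  1.75  0.2   1.04 -0.58] F [ 1.2 -0.3  0.8] w -0.0002
delta tool mm [ -2.8   0.9 108.6]
```

View pics/c5.png

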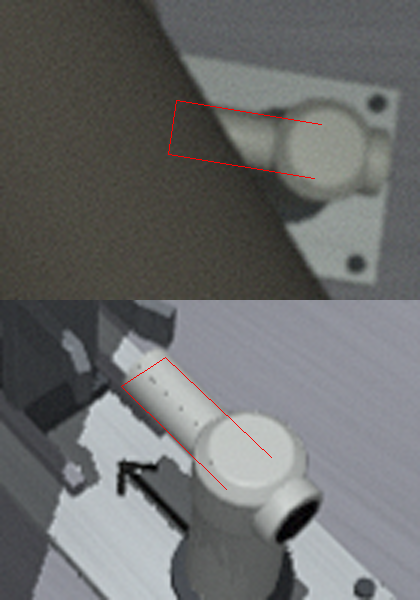

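```bash
python3 - <<'E'
from h import *
ex=np.array([np.cos(1.4225),np.sin(1.4225)]);ey=np.array([-ex[1],ex[0]]);s=np.array([.5545,-.1165])
w=np.arange(-.03,.0301,.0005)
for n,m in(("side",r.grab_frame("side")),("top",cv2.imread("pics/top1.png"))):
    g=cv2.GaussianBlur(cv2.cvtColor(m,cv2.COLOR_BGR2GRAY),(0,0),.7);print(n)
    for q in np.arange(.04,.084,.005):
        p=pj(n,[[*(s+q*ex+v*ey),.123] for v in w]).astype(np.float32)
        v=cv2.remap(g,p[None,:,0],p[None,:,1],cv2.INTER_LINEAR)[0].astype(float)
        print(round(q,3),v[::6].astype(int))
E
```

```text
side
0.04 [145 146 144 145 146 163 181 190 194 197 184 181 174 157 136 114 158 186
 186 186 186]
0.045 [145 146 144 144 147 166 183 192 197 198 193 184 173 156 134 112 151 171
 182 186 187]
0.05 [146 146 145 144 148 167 183 193 196 197 192 182 172 155 131  98  74  95
 173 188 187]
0.055 [145 145 145 144 148 169 185 193 197 196 182 181 170 153 130  98  75  95
 173 189 188]
0.06 [145 145 145 142 148 170 185 193 197 196 190 180 168 150 127  97  71  87
 166 189 189]
0.065 [145 144 144 142 149 172 186 194 197 194 178 178 167 149 124  93  68  73
 149 189 189]
0.07 [145 144 144 143 150 172 187 195 197 194 187 178 166 147 123  92  66  87
 171 190 190]
0.075 [144 144 143 143 152 175 188 195 197 193 177 175 164 145 121  90  67  78
 156 190 190]
0.08 [144 144 144 143 153 176 188 196 196 189 174 174 162 143 118  89  66  87
 173 191 192]
top
0.04 [60 60 61 61 57 56 60 62 65 69 76 82 91 82 66 51 43 44 38 33 32]
0.045 [ 62  62  63  61  59  64  85 109 125 138 137 132 124 113  88  55  34  30
  33  37  50]
0.05 [ 60  61  62  60  67  90 115 130 142 149 147 133 122 111  90  59  49  53
  70  97 125]
0.055 [ 62  62  64  63  71  95 118 131 143 152 149 137 126 112  85  62  78 109
 135 148 151]
0.06 [ 61  61  63  62  71  96 119 132 146 153 148 136 124 110  85  70 115 145
 148 150 152]
0.065 [ 67  70  74  75  83  99 119 133 148 154 147 136 123 109  80  64 106 143
 149 150 151]
0.07 [130 133 135 133 113 105 120 136 150 154 148 135 122 106  81  69 116 144
 149 148 152]
0.075 [141 141 142 137 115 107 123 139 151 156 148 134 121 106  78  62 106 144
 149 149 153]
0.08 [140 142 142 139 117 106 120 138 153 156 146 132 119 104  79  65 115 143
 148 149 151]
```

The nozzle edges drift about -0.05 rad relative to the arrow in both cameras, so it is turned slightly too far. I go back and turn it about 3° the other way.

>>> step_arm([
  {"rx":0,"ry":0,"rz":0,"dx":-55,"dy":0,"dz":0,"gripper":1},
  {"rx":0,"ry":0,"rz":0,"dx":-55,"dy":0,"dz":0,"gripper":1},
  {"rx":0,"ry":0,"rz":0,"dx":-55,"dy":0.9,"dz":0,"gripper":1},
  {"rx":0,"ry":0,"rz":0,"dx":-50,"dy":0,"dz":0,"gripper":1},
  {"rx":0,"ry":0,"rz":0,"dx":0,"dy":0,"dz":40,"gripper":1},
  {"rx":0,"ry":0,"rz":0,"dx":0,"dy":0,"dz":30,"gripper":1},
  {"rx":0,"ry":0,"rz":0,"dx":0,"dy":0,"dz":22,"gripper":1},
  {"rx":0,"ry":0,"rz":0,"dx":0,"dy":0,"dz":17,"gripper":1},
  {"rx":0,"ry":0,"rz":0,"dx":0,"dy":0,"dz":0,"gripper":0.4},
  {"rx":0,"ry":0,"rz":0,"dx":0,"dy":0,"dz":0,"gripper":0.3},
  {"rx":0,"ry":0,"rz":0,"dx":0,"dy":0,"dz":0,"gripper":0.2},
  {"rx":0,"ry":0,"rz":0,"dx":0,"dy":0,"dz":0,"gripper":0.2},
  {"rx":0,"ry":0,"rz":-1.5,"dx":0,"dy":0,"dz":0,"gripper":0.2},
  {"rx":0,"ry":0,"rz":-1.5,"dx":0,"dy":0,"dz":0,"gripper":0.2},
  {"rx":0,"ry":0,"rz":0,"dx":0,"dy":0,"dz":0,"gripper":0.2},
  {"rx":0,"ry":0,"rz":0,"dx":0,"dy":0,"dz":0,"gripper":0.2},
])

```text
clock: 10.98
tcp_pos: [0.5554, -0.1167, 0.1303]
orientation: [2.324, 2.113, 0.001]
contact_force: [-0.0, -1.5, 5.0]
grip_width: 0.0592
gripper_force: 27.7
```

>>> step_arm([
  {"rx":0,"ry":0,"rz":0,"dx":0,"dy":0,"dz":0,"gripper":0.6},
  {"rx":0,"ry":0,"rz":0,"dx":0,"dy":0,"dz":0,"gripper":1},
  {"rx":0,"ry":0,"rz":0,"dx":0,"dy":0,"dz":0,"gripper":1},
  {"rx":0,"ry":0,"rz":0,"dx":0,"dy":0,"dz":-20,"gripper":1},
  {"rx":0,"ry":0,"rz":0,"dx":0,"dy":0,"dz":-40,"gripper":1},
  {"rx":0,"ry":0,"rz":0,"dx":0,"dy":0,"dz":-50,"gripper":1},
  {"rx":0,"ry":0,"rz":3,"dx":55,"dy":0,"dz":0,"gripper":-1},
  {"rx":0,"ry":0,"rz":0,"dx":55,"dy":0,"dz":0,"gripper":-1},
  {"rx":0,"ry":0,"rz":0,"dx":55,"dy":0,"dz":0,"gripper":-1},
  {"rx":0,"ry":0,"rz":0,"dx":50,"dy":0,"dz":0,"gripper":-1},
  {"rx":0,"ry":0,"rz":0,"dx":0,"dy":0,"dz":0,"gripper":-1},
  {"rx":0,"ry":0,"rz":0,"dx":0,"dy":0,"dz":0,"gripper":-1},
])

```text
clock: 12.48
tcp_pos: [0.5833, 0.0962, 0.2394]
orientation: [2.379, 2.052, -0.002]
contact_force: [0.2, -0.0, 0.3]
grip_width: 0.0001
gripper_force: 0.0
```

```bash
python3 - <<'E'
from h import *
st((.5545+.1478*.212,-.1165+.989*.212,.130))
ex=np.array([np.cos(1.4225),np.sin(1.4225)]);ey=np.array([-ex[1],ex[0]]);s=np.array([.5545,-.1165])
w=np.arange(-.03,.0301,.0005)
m=r.grab_frame("side");cv2.imwrite("pics/side3.png",m)
g=cv2.GaussianBlur(cv2.cvtColor(m,cv2.COLOR_BGR2GRAY),(0,0),.7)
for q in np.arange(.04,.084,.01):
        p=pj("side",[[*(s+q*ex+v*ey),.123] for v in w]).astype(np.float32)
        v=cv2.remap(g,p[None,:,0],p[None,:,1],cv2.INTER_LINEAR)[0].astype(float)
        print(round(q,3),v[::6].astype(int))
E
```

```text
t 12.47 tcp [0.5833 0.0962 0.2394] z [-0.001 -0.001 -1.   ] yawY -0.147 q [ 0.09  0.39 -0.46  1.75  0.2   1.04 -0.59] F [ 0.2 -0.   0.3] w 0.0001
delta tool mm [ -2.5   3.  109.4]
0.04 [145 145 144 146 144 153 175 188 194 197 198 191 180 167 147 123 139 184
 186 187 186]
0.05 [145 145 144 144 144 153 176 188 195 198 198 190 180 166 146 122  89  97
 173 188 187]
0.06 [146 145 145 144 144 153 175 188 195 199 197 190 179 167 147 123  88  91
 166 188 188]
0.07 [144 145 144 142 143 152 174 189 195 198 191 181 177 165 147 123  91  91
 171 189 190]
0.08 [143 145 143 143 142 150 173 188 195 197 194 188 177 165 148 124  96  94
 173 191 191]
```

The nozzle edges are now parallel to the arrow, with no drift. I descend behind the fork plate and push.

>>> step_arm([
  {"rx":0,"ry":0,"rz":0,"dx":0,"dy":3,"dz":45,"gripper":-1},
  {"rx":0,"ry":0,"rz":0,"dx":0,"dy":0,"dz":40,"gripper":-1},
  {"rx":0,"ry":0,"rz":0,"dx":0,"dy":0,"dz":24,"gripper":-1},
  {"rx":0,"ry":0,"rz":0,"dx":0,"dy":0,"dz":0,"gripper":-1},
  {"rx":0,"ry":0,"rz":0,"dx":-8,"dy":0,"dz":0,"gripper":-1},
  {"rx":0,"ry":0,"rz":0,"dx":-8,"dy":0,"dz":0,"gripper":-1},
  {"rx":0,"ry":0,"rz":0,"dx":-6,"dy":0,"dz":0,"gripper":-1},
  {"rx":0,"ry":0,"rz":0,"dx":-6,"dy":0,"dz":0,"gripper":-1},
  {"rx":0,"ry":0,"rz":0,"dx":-6,"dy":0,"dz":0,"gripper":-1},
])

```text
clock: 13.65
tcp_pos: [0.5818, 0.0631, 0.1313]
orientation: [-2.378, -2.052, -0.003]
contact_force: [-0.1, 3.0, 0.5]
grip_width: -0.0
gripper_force: 1.4
```

>>> step_arm([
  {"rx":0,"ry":0,"rz":0,"dx":-6,"dy":0,"dz":0,"gripper":-1},
  {"rx":0,"ry":0,"rz":0,"dx":-6,"dy":0,"dz":0,"gripper":-1},
  {"rx":0,"ry":0,"rz":0,"dx":-6,"dy":0,"dz":0,"gripper":-1},
])

```text
clock: 14.02
tcp_pos: [0.579, 0.0447, 0.1309]
orientation: [2.378, 2.052, 0.001]
contact_force: [-0.0, 2.4, 2.5]
grip_width: 0.0001
gripper_force: 1.4
```

```bash
python3 - <<'E'
from h import *
st((.5545+.1478*.117,-.1165+.989*.117,.130))
E
```

```text
t 14.03 tcp [0.579  0.0447 0.1309] z [ 0.  0. -1.] yawY -0.1469 q [ 0.14  0.5  -0.42  1.87  0.27  0.83 -0.57] F [-0.   2.4  2.5] w 0.0001
delta tool mm [-46.   -0.4   0.9]
```

>>> step_arm([
  {"rx":0,"ry":0,"rz":0,"dx":-6,"dy":0,"dz":0,"gripper":-1},
  {"rx":0,"ry":0,"rz":0,"dx":-6,"dy":0,"dz":0,"gripper":-1},
  {"rx":0,"ry":0,"rz":0,"dx":-6,"dy":0,"dz":0,"gripper":-1},
  {"rx":0,"ry":0,"rz":0,"dx":-6,"dy":0,"dz":0,"gripper":-1},
  {"rx":0,"ry":0,"rz":0,"dx":-6,"dy":0,"dz":0,"gripper":-1},
  {"rx":0,"ry":0,"rz":0,"dx":-5,"dy":0,"dz":0,"gripper":-1},
  {"rx":0,"ry":0,"rz":0,"dx":-4,"dy":0,"dz":0,"gripper":-1},
])

```text
clock: 14.9
tcp_pos: [0.5735, 0.0092, 0.1308]
orientation: [-2.375, -2.052, -0.006]
contact_force: [1.7, 14.8, -2.3]
grip_width: -0.0003
gripper_force: 7.9
```

>>> step_arm([
  {"rx":0,"ry":0,"rz":0,"dx":-2,"dy":0,"dz":0,"gripper":-1},
  {"rx":0,"ry":0,"rz":0,"dx":-2,"dy":0,"dz":0,"gripper":-1},
])

```text
clock: 15.15
tcp_pos: [0.5734, 0.0091, 0.1309]
orientation: [-2.37, -2.055, -0.012]
contact_force: [3.8, 20.9, -5.3]
grip_width: -0.0001
gripper_force: 10.7
```

>>> step_arm([
  {"rx":0,"ry":0,"rz":0,"dx":-1.5,"dy":0,"dz":0,"gripper":-1},
])

```text
clock: 15.28
tcp_pos: [0.5734, 0.0091, 0.1309]
orientation: [-2.368, -2.056, -0.015]
contact_force: [4.3, 23.2, -5.7]
grip_width: 0.0002
gripper_force: 11.9
```

The slide stopped with the TCP 127 mm from the spindle, at about 23 N. I back off and check whether it is home or jammed.

>>> step_arm([
  {"rx":0,"ry":0,"rz":0,"dx":20,"dy":0,"dz":0,"gripper":-1},
  {"rx":0,"ry":0,"rz":0,"dx":40,"dy":0,"dz":0,"gripper":-1},
  {"rx":0,"ry":0,"rz":0,"dx":40,"dy":0,"dz":0,"gripper":-1},
  {"rx":0,"ry":0,"rz":0,"dx":20,"dy":0,"dz":-60,"gripper":-1},
  {"rx":0,"ry":0,"rz":0,"dx":30,"dy":-30,"dz":-60,"gripper":-1},
])

```text
clock: 15.9
tcp_pos: [0.5695, 0.1471, 0.242]
orientation: [2.381, 2.048, -0.002]
contact_force: [1.4, 0.8, 0.4]
grip_width: -0.0002
gripper_force: 0.0
```

```bash
python3 - <<'E'
from h import *
st()
ex=np.array([np.cos(1.4225),np.sin(1.4225)]);ey=np.array([-ex[1],ex[0]]);s=np.array([.5545,-.1165])
ims=[("side",r.grab_frame("side"),(235,385,270,430)),("side",cv2.imread("pics/side0.png"),(215,365,250,410))]
out=[]
for n,m,(a,b,c,d) in ims:
    cr=cv2.resize(m[a:b,c:d],None,fx=2.4*1.04,fy=2.4*1.04,interpolation=cv2.INTER_CUBIC);k=2.4*1.04
    if not out: cv2.imwrite("pics/side4.png",m)
    for tip in ([.04] if not out else [.11]):
      for w in(.025,-.025):
        P=[[*(s+q*ex+w*ey),.138] for q in (tip,tip+.03)]
        cv2.polylines(cr,[((pj(n,P)-[c,a]+.5)*k).astype(int)],False,(0,0,255),1)
    out.append(cr)
cv2.imwrite("pics/c6.png",np.hstack(out))
E
```

```text
t 15.9 tcp [0.5695 0.1471 0.242 ] z [-0.    -0.002 -1.   ] yawY -0.1502 q [ 0.01  0.39 -0.48  1.76  0.2   1.05 -0.69] F [1.4 0.8 0.4] w -0.0002
```

View pics/c6.png

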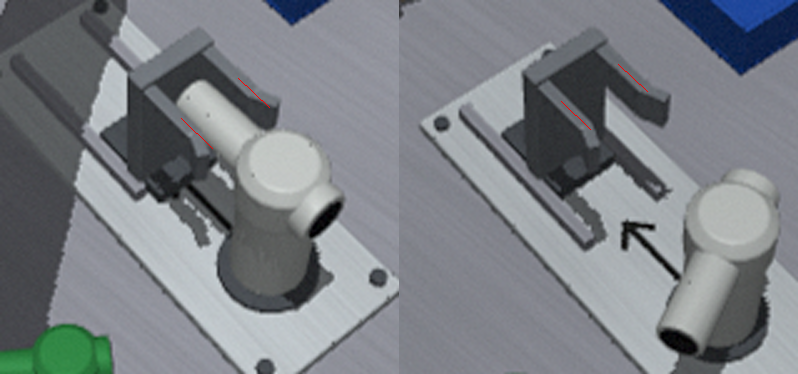

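```bash
python3 - <<'E'
from h import *
ex=np.array([np.cos(1.4225),np.sin(1.4225),0])
im0,im1=cv2.imread("pics/side0.png"),cv2.imread("pics/side4.png")
a=bp("side",(332.5,226.2),.142);b=bp("side",(354.9,247.8),.142);print("rough travel",(a-b)@ex)
# warp-free template match of the plate-top edge along jig x: search travel
g0,g1=[cv2.cvtColor(i,cv2.COLOR_BGR2GRAY).astype(np.float32) for i in(im0,im1)]
s=np.array([.5545,-.1165,0]);ey=np.array([-ex[1],ex[0],0])
def samp(g,off,qs,ws,z=.142):
    P=[s+(q-off)*ex+w*ey+[0,0,z] for q in qs for w in ws]
    p=pj("side",P).astype(np.float32);return cv2.remap(g,p[None,:,0],p[None,:,1],cv2.INTER_LINEAR)[0]
qs=np.arange(.150,.195,.001);ws=np.arange(-.030,.031,.002)
t=samp(g0,0,qs,ws)
c=[(np.corrcoef(t,samp(g1,o,qs,ws))[0,1],o) for o in np.arange(.03,.085,.0005)]
print(sorted(c)[-4:])
qs=np.arange(.105,.15,.001);ws=np.r_[-.036:-.018:.001]
t=samp(g0,0,qs,ws,.138);c=[(np.corrcoef(t,samp(g1,o,qs,ws,.138))[0,1],o) for o in np.arange(.03,.085,.0005)]
print(sorted(c)[-4:])
E
```

```text
rough travel 0.060247486214747896
[(np.float64(0.8079496896470063), np.float64(0.060000000000000026)), (np.float64(0.8128281968512031), np.float64(0.058500000000000024)), (np.float64(0.8130705192881321), np.float64(0.059500000000000025)), (np.float64(0.8149508536343295), np.float64(0.059000000000000025))]
[(np.float64(0.9836360451408283), np.float64(0.05750000000000002)), (np.float64(0.9837903496453665), np.float64(0.059000000000000025)), (np.float64(0.9847027258734715), np.float64(0.058000000000000024)), (np.float64(0.9847708869809634), np.float64(0.058500000000000024))]
```

```bash
python3 - <<'E'
from h import *
ex=np.array([np.cos(1.4225),np.sin(1.4225),0]);s=np.array([.5545,-.1165,0]);ey=np.array([-ex[1],ex[0],0])
f=lambda x,y:(250+x/4-.4,215+y/4-.4)
for n,p in(("tipR",(460,128)),("tipL",(440,275))):
    d=bp("top",f(*p),.138)-s;print("start",n,d@ex,d@ey)
k=2.496
for n,uv in(("start R",(250+(667-399)/k,215+92/k)),("start L",(250+(600-399)/k,215+140/k)),("now R",(270+279/k,235+97/k)),("now L",(270+216/k,235+148/k))):
    d=bp("side",uv,.138)-s;print(n,d@ex,d@ey)
im=r.grab_frame("top");cv2.imwrite("pics/top5.png",im)
c1=cv2.resize(im[225:325,300:440],None,fx=5,fy=5,interpolation=cv2.INTER_CUBIC)
cv2.imwrite("pics/c7.png",c1)
E
```

```text
start tipR 0.09571878908155626 -0.03194012135694185
start tipL 0.09486654648385173 0.031622252043157655
start R 0.1001678018308682 -0.03474187751343753
start L 0.09829372772842196 0.02562194830990341
now R 0.04120246334750227 -0.035364887548029605
now L 0.03759669562898621 0.022752989901185343
```

View pics/c7.png

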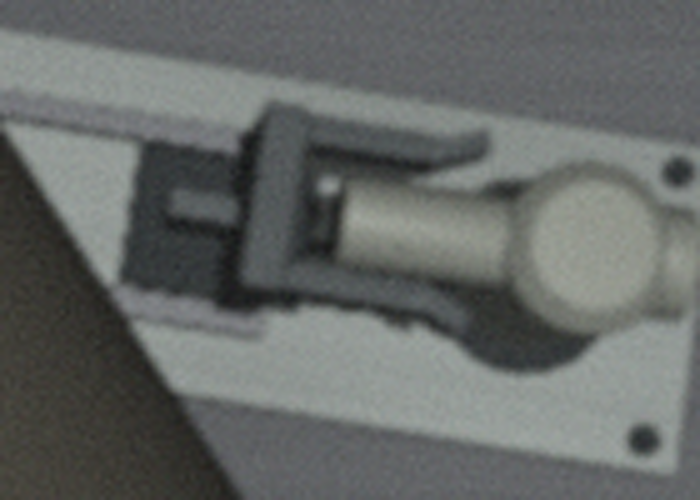

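The prong tips are now at about 39 mm from the axis. They started near 97 mm, so the slide was not fully back at the start and is now home. I check the nozzle alignment once more.

```bash
python3 - <<'E'
from h import *
ex=np.array([np.cos(1.4225),np.sin(1.4225)]);ey=np.array([-ex[1],ex[0]]);s=np.array([.5545,-.1165])
w=np.arange(-.03,.0301,.0005)
for n,f in(("side","side3"),("side","side4"),("top","top5")):
  g=cv2.GaussianBlur(cv2.imread(f"pics/{f}.png",0),(0,0),.7);print(f)
  for q in np.arange(.04,.084,.01):
        p=pj(n,[[*(s+q*ex+v*ey),.123] for v in w]).astype(np.float32)
        v=cv2.remap(g,p[None,:,0],p[None,:,1],cv2.INTER_LINEAR)[0].astype(float)
        print(round(q,3),v[::6].astype(int))
st()
E
```

```text
side3
0.04 [144 145 143 145 143 153 175 188 194 196 198 190 179 166 147 123 138 183
 185 186 185]
0.05 [144 145 144 143 144 152 176 188 195 198 197 190 179 166 146 121  88  97
 172 188 187]
0.06 [145 144 144 143 144 152 175 188 195 198 197 190 178 166 147 123  88  91
 166 188 188]
0.07 [144 145 144 142 142 151 174 188 195 197 191 180 176 165 147 123  91  91
 171 188 189]
0.08 [143 144 143 142 141 150 172 187 194 196 193 188 177 165 148 124  96  93
 172 190 191]
side4
0.04 [ 59  58  59  59  80 142 176 188 196 197 199 190 180 167 148 122  98  67
  47  47  55]
0.05 [ 59  59  60  60  75 139 176 188 196 198 198 191 180 166 146 123  96 110
 119 111  66]
0.06 [ 92  64  57  55  69 133 175 188 195 199 197 190 179 166 148 126 120 120
  93  58  55]
0.07 [111  68  51  53  64 126 175 188 195 197 192 181 178 166 145 120 115 116
  86  55  55]
0.08 [110  68  53  54  62 121 172 187 195 197 194 189 178 165 145 119 117 117
  83  52  54]
top5
0.04 [ 78  79 115 138 135 110  99 112 128 139 145 144 135 127 113  87  59  54
  67  82  84]
0.05 [ 92  82  70  92 127 117 101 114 128 139 149 148 136 126 114  90  68  74
  90  87  65]
0.06 [ 87  85  73  48  61  91  98 113 127 139 149 149 136 121 112  94  74  77
  85  82  62]
0.07 [ 87  84  74  48  49  65  87 109 127 141 152 151 137 125 111  93  75  78
  86  82  70]
0.08 [ 89  84  74  47  47  64  84 105 120 133 142 140 128 116 104  89  76  82
  88  83  66]
t 16.0 tcp [0.5692 0.1531 0.2471] z [ 0.009  0.003 -1.   ] yawY -0.1421 q [ 0.01  0.38 -0.48  1.75  0.2   1.05 -0.69] F [-0.9  0.6  0. ] w 0.0002
```

```bash
python3 -c "
from bench import r
print(r.hand_in())"
```

```text
the job is handed in; nothing more can be done
None
```

I turned the shell so its nozzle lines up with the arrow, pushed the fork slide against its home stop with the prongs around the nozzle, and handed the job in; the hand-in returned no verdict.

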